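Reset the dot-marking machine and hold a padlock in its nest

TASK

Get the small dot-marking machine ready to mark the brass padlock. First reset it: with the tip of the screwdriver push the little sprung button at the bottom of the round hole in the front panel fully in, let it spring back out, and lay the screwdriver down flat on the bench top. Then set the padlock face up on the nest block with its shackle pointing out of the machine, press it firmly, without ramming, into the corner so that it bears on the end stop and the side stop at once with both sprung pins pushed in, and finish still gripping the padlock and pressing it there; leave the other things on the bench where they are.

Things in the scene. Friction and masses are not known exactly. Their poses are not given: they have to be found in the camera images.
- marking_machine: Fixed bench dot-marking machine, upright, turned only about z. Origin on the bench top straight below the inner corner of its nest; x points into the machine (away from the operator), y left, z up. In mm: base plate top z 18, x -75 to 114, y -78 to 66; front panel face x 58 (y -51 to 45, z 40 to 102); column behind it to z 154; ram above to z 188, its front at x 45, y -46 to 4, z over 110.
- end_stop: Fixed bar of ground, slippery steel behind the nest, same frame as the machine: flat face at x = 0 looking to -x, y -46 to 4 mm, up to z = 46 mm (12 mm above the nest top). 5 to 20 N of push holds the padlock on it; over 60 N is ramming. The padlock's flat end rests on it.
- side_stop: Fixed short block of ground, slippery steel at the left of the nest, same frame as the machine: flat face at y = 0 looking to -y, only x -12 to -1 mm long, up to z = 46 mm; its foot (up to z = 26 mm) covers x -13 to 7, y 4 to 24 mm. Push as on the end stop. The padlock's left side rests on it.
- nest_corner (a point): Inner corner of the nest, where the planes of the two stop faces meet the nest top (machine x 0, y 0, z 34 mm). Axes as the machine's. The nest block is bare, its top at z 34, x -34 to 0, y -39 to -3 mm: a little narrower than the padlock, so that a finger can pass down on either side of it.
- end_pin (a joint): Sprung brass pin 5 mm thick standing out of the end stop's face by 4 mm (at machine y = -24, z = 41.5 mm). 0 = fully out, 0.004 m = pushed in flush; 1 N to start, 3 N at flush.
- side_pin (a joint): The like pin in the side stop's face (at machine x = -6.5, z = 41.5 mm), standing out 4 mm. 0 = fully out, 0.004 m = flush; 1 N to start, 3 N at flush.
- reset_hole (a point): Centre of the mouth of the round reset hole, 14 mm wide, in the front panel face, at the left (machine x = 58, y = 25, z = 71 mm). Axes as the machine's; the hole runs level along +x.
- reset_button (a joint): Sprung button 12 mm wide in that hole, its face 6 mm below the panel face; moves along machine +x. 0 = out, 0.004 m = fully in; 1.5 N to start, 5.5 N fully in.
- padlock: Brass padlock lying face up, 68 x 42 x 17 mm, about 0.17 kg. Origin under its middle; x points to the shackle, z up. In mm: body, a plain block, x -33 to 3, y -21 to 21, z 0 to 17; shackle of 7 mm bar, x 3 to 34, outer width 32, z 5 to 12. Seated with the shackle out of the machine, its flat end (x -33) meets the end stop, its side y -21 the side stop.
- shackle_bow (a point): Middle of the padlock's shackle bow, at padlock (30, 0, 8.5) mm.
- screwdriver: The one screwdriver, lying on the bench, 160 mm long, 0.08 kg. Origin on its underside at mid length when lying as it starts; it may roll about its length. Its axis runs along its own y, 10 mm above the origin along its own z: handle (20 mm thick) y -5 to 80, round blade (6.8 mm thick) y -80 to -5 mm; the tip points to its -y.
- driver_tip (a point): Tip of the screwdriver's blade, on its axis. Axes as the screwdriver's.
- driver_grip (a point): Point on the screwdriver's axis in its handle, 90 mm behind the tip; 10 mm above the bench when it lies there.
- spare_cylinder: Bystander: brass lock cylinder standing on end, 35 mm wide, 30 high. Origin under its centre.
- tub: Bystander: plain square-sided plastic tub, 35 x 35 x 55 mm, standing near the front edge of the bench. Origin under its centre.
- tape_measure: Bystander: tape measure standing on edge, 34 x 72 x 58 mm, left of the machine. Origin under its centre.
- bench_grinder: Obstacle: red double bench grinder left of the machine, fixed, 230 mm high with its eye shields, 312 mm long in y, reaching from 105 mm in front of its origin (to -x) to 105 mm behind. Origin under its middle, axes as the world's.

How it is judged:
On the way, in this order (a step that is already met when the one before it is completed fails the run):
1. the reset button is pushed fully in with the screwdriver (value of joint reset_button above 0.0032 m and contact force between screwdriver and reset_button above 1.5 N), for 0.1 s.
2. the button is out again and the screwdriver lies on the bench, let go (value of joint reset_button below 0.001 m and height (world z) of each of driver_tip, driver_grip below 0.017 m and contact force between the fingers and screwdriver below 0.1 N), for 0.2 s.
3. the padlock is in the corner with both sprung pins pushed in (value of joint each of end_pin, side_pin above 0.003 m and contact force between padlock and end_stop above 0.5 N and contact force between padlock and side_stop above 0.5 N), for 0.3 s.
At the end, for the whole second after the job is handed in: Padlock flat on the nest (within 3 mm, tilt < 0.08, square < 0.06 rad), shackle outward, at rest, gripped and pressed on both stops (> 0.5 N each, both pins in > 3 of 4 mm); reset button out; screwdriver at rest, flat on the bench (tip and handle axis < 17 mm up) (all of step 3 and contact force between the fingers and padlock above 1 N and z of padlock in the frame of nest_corner between -0.003 and 0.003 m and angle between padlock's own z axis and vertical below 0.08 rad and angle between the x axis of padlock and the x axis of marking_machine, either way round below 0.06 rad and x of shackle_bow in the frame of nest_corner below -0.055 m and linear speed of padlock below 0.02 m/s and value of joint reset_button below 0.001 m and height (world z) of each of driver_tip, driver_grip below 0.017 m and linear speed of screwdriver below 0.03 m/s); the arm keeps its last pose, push and grip.
It fails at once if the reset button is pushed by the gripper or the padlock (contact force between any of the arm, padlock and reset_button above 0.5 N).
It fails at once if the padlock is rammed against a stop with more than 60 N (contact force between padlock and end_stop above 60 N or contact force between padlock and side_stop above 60 N).
It fails at once if a bystander is shoved more than 25 mm (distance of any of spare_cylinder, tub, tape_measure from where it was at the start of the episode above 0.025 m).
It also fails if it takes over 72 s, if anything falls off the work surface, if the arm or the gripper's body presses on something with over 40 N, if the wrist force passes 120 N, or if a joint passes its speed limit or range.

ROBOT

A 6-joint arm with a two-finger parallel gripper is mounted at the origin on a cart in front of the work surface, level with it; the furniture and walls round the work are solid. World frame = base frame: x ahead of the robot, y to its left, z up, the work surface at z = 0. Lengths are in m, angles in rad, forces in N, time in s.
With the tool pointing down it reaches from about 0.375 to 0.925 m from the base axis. Payload 5.7 kg.
Tool frame: the origin (TCP) lies between the finger pads; the fingertips stand 14 mm ahead of it and the grasp point (between the pads) lies 5 mm behind it; z points along the fingers, y is the line along which they close (so a half turn about z gives the same grasp; the last joint's range is limited). The gripper opens to 85 mm and grips with 20 to 120 N. Pads are 22 mm wide; open, the fingers measure 114 mm over their backs; the gripper's body (76 mm by 85 mm) begins 54 mm behind the grasp point. The pads swing forward as they close: fully open they stand 13 mm farther back than shut.
Start: joints at [-1.271, 0.359, 1.51, -0, 1.272, -0.115], TCP at [0.242, -0.549, 0.245] pointing down, gripper open.
Joint ranges: [-2.97, 2.97], [-1.01, 2.36], [0.21, 2.38], [-0.96, 4.11], [0.2, 2.71], [-2.98, 2.98]. Speed limits (rad/s): [2.39, 2.39, 3.14, 3.14, 3.14, 3.14].

INTERFACE

Orientations are given as a rotation vector (axis times angle).
In Python, from cell import ctrl gives the robot as it stands. The module is installed in compiled form; this text tells all that it offers.
- The arm moves only by the tool step_arm, never from a script. Its argument "series" is a list of rows, each an object with "jaw": the finger opening in m, from 0 to 0.0854; "delta_pos": the shift along the world's x, y, z in m, a list of three; "twist": the turn about the world's z in degrees. In form: [{"jaw": jaw, "delta_pos": [tx, ty, tz], "twist": twist}, ...]. A call has 1 to 12 rows; each row is the pose to reach, as a shift and turn from the pose commanded when the call began; what a row does not reach only later rows make up. A row lasts 1/12 s, in which the tool goes at most 41.7 mm and 7.16 degrees, less where a joint would pass 70% of its speed; a pose out of reach is approached as far as the arm can. A call with a gripper value outside its range is refused whole. The fingers move at their own pace and stop on an object; "force" is the grip in N (left out, the last holds). Time passes only in rows, so rows that repeat a pose let the fingers close. It gives the time, the measured TCP pose, the force, the opening and the grip force at its end, in the units of the state.
- ctrl.observe(): the state, without advancing time (a new reading comes with each control period).
- ctrl.get_image(name): name is "side" or "top" or "wrist"; returns a dict with "color" (480x640x3 uint8, red, green, blue), "mtx" (3x3 intrinsics, pixels), "world_from_camera" (4x4, takes a point from camera to world coordinates); the wrist camera has in their place "hand_eye" (4x4, takes a point from camera to tool coordinates, whose origin is the TCP and whose axes are the flange's). Camera axes: x right, y down, z forward; pixel columns grow to the right and rows downward; lengths in m; the calibration is good to about 2 mm. A picture is of the moment at which its call begins: read the wrist's pose just before it. There is no depth.
- ctrl.job_done(): hands the job in; it is judged then, once.
The state is a dict: "time": time; "joint_positions": joint angles; "dq": joint speeds; "effort": joint torques, N m; "tcp_pos": TCP position; "eef_rot": TCP orientation; "ft_force": force on the tool from outside, world axes, zero at the start; "wrist_torque": the same for the moment, N m; "opening": finger opening in m; "finger_force": force on a finger pad.
Only numpy, scipy, OpenCV 4.12 (cv2) and the standard library are available. Lean on these libraries where they do the work, as an engineer would, in place of code of your own. Each camera call takes 0.05 s, during which the arm holds its last target. There are 200 camera calls.

## Working session

There is one attempt and no reset: what is moved stays moved. The work goes in short steps, Python scripts to look and compute and a tool call to move; the robot and the scene stay as the last step left them, time stands still between calls to the robot, and variables do not carry over. Pictures are saved under pics/ and viewed, at most 10 in all, crops included, and the job is handed in when it is done.

Besides the shell and the picture viewer there is one more tool, called by a JSON object that holds its "fn" and its "kwargs", one argument or row to a line. step_arm: Moves the arm, as the interface text tells. Its arguments: {"type":"object","properties":{"series":{"type":"array"},"force":{"type":"number"}},"required":["series"]}

```bash
mkdir -p pics; cat > h.py <<'E'
import numpy as np,cv2
from cell import ctrl
from scipy.spatial.transform import Rotation as R
def snap(n,f):
    s=ctrl.observe(); d=ctrl.get_image(n)
    cv2.imwrite(f'pics/{f}.png',d['color'][:,:,::-1])
    K=d['mtx']
    if n=='wrist':
        T=np.eye(4);T[:3,:3]=R.from_rotvec(s['eef_rot']).as_matrix();T[:3,3]=s['tcp_pos']
        W=T@d['hand_eye']
    else: W=d['world_from_camera']
    np.savez(f'pics/{f}.npz',K=K,W=W)
def ray(f,u,v,z):
    d=np.load(f'pics/{f}.npz');W=d['W'];r=W[:3,:3]@np.linalg.inv(d['K'])@[u,v,1];o=W[:3,3]
    return o+r*(z-o[2])/r[2]
def proj(f,p):
    d=np.load(f'pics/{f}.npz');c=np.linalg.inv(d['W'])@np.append(p,1);q=d['K']@c[:3];return q[:2]/q[2]
def crop(f,x,y,w,h,s,o):
    i=cv2.imread(f'pics/{f}.png')[y:y+h,x:x+w];cv2.imwrite(f'pics/{o}.png',cv2.resize(i,None,fx=s,fy=s,interpolation=cv2.INTER_CUBIC))
E
python3 - <<'E'
from h import *
snap('top','top0');snap('side','side0')
for f in('top0','side0'):
    d=np.load(f'pics/{f}.npz');print(d['W'].round(3),d['K'].round(1))
s=ctrl.observe();print({k:np.round(v,3) for k,v in s.items()})
E
```

```text
[[-0.012 -0.995  0.097  0.342]
 [-1.     0.013  0.01  -0.125]
 [-0.012 -0.097 -0.995  1.268]
 [ 0.     0.     0.     1.   ]] [[468.2   0.  320.3]
 [  0.  468.2 234.4]
 [  0.    0.    1. ]]
[[ 1.    -0.019 -0.009  0.466]
 [-0.005 -0.642  0.766 -1.029]
 [-0.02  -0.766 -0.642  0.826]
 [ 0.     0.     0.     1.   ]] [[593.9   0.  313.1]
 [  0.  593.9 229.8]
 [  0.    0.    1. ]]
{'time': np.float64(0.1), 'joint_positions': array([-1.271,  0.359,  1.511, -0.   ,  1.272, -0.115]), 'dq': array([ 0.002, -0.003, -0.003, -0.002, -0.001,  0.001]), 'effort': array([-1.0000e-03, -5.2865e+01, -2.7935e+01, -0.0000e+00,  5.0000e-03,
       -0.0000e+00]), 'tcp_pos': array([ 0.242, -0.549,  0.245]), 'eef_rot': array([-3.073, -0.647,  0.   ]), 'ft_force': array([-0.39 , -0.869, -0.47 ]), 'wrist_torque': array([ 0.012, -0.011,  0.005]), 'finger_force': np.float64(0.0), 'opening': np.float64(0.086)}
```

View pics/top0.png

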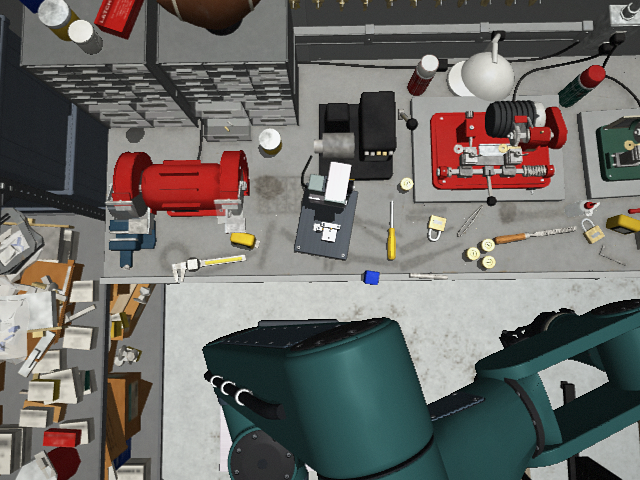

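View pics/side0.png

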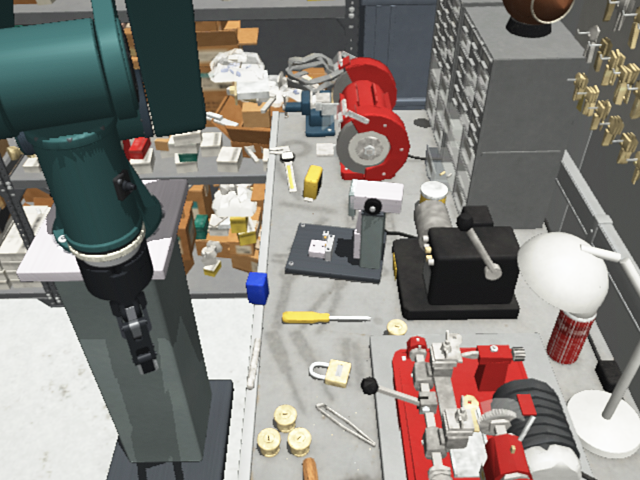

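The top view shows the machine at about (325,225), screwdriver at (391,230) with its tip away from the robot, padlock at (437,227), tub at (372,277) and spare cylinder at (406,184). The side view agrees. I'll enlarge both next.

```bash
python3 - <<'E'
from h import *
crop('top0',280,150,180,135,4.4,'c1');crop('side0',240,170,180,225,2.6,'c2')
for p in [(391,205),(391,258),(437,227),(298,250),(349,258),(372,277),(406,184)]: print(p,ray('top0',*p,0.01).round(3))
E
```

```text
(391, 205) [ 0.543 -0.304  0.01 ]
(391, 258) [ 0.399 -0.3    0.01 ]
(437, 227) [ 0.481 -0.426  0.01 ]
(298, 250) [ 0.424 -0.051  0.01 ]
(349, 258) [ 0.4   -0.188  0.01 ]
(372, 277) [ 0.349 -0.248  0.01 ]
(406, 184) [ 0.6   -0.347  0.01 ]
```

View pics/c1.png

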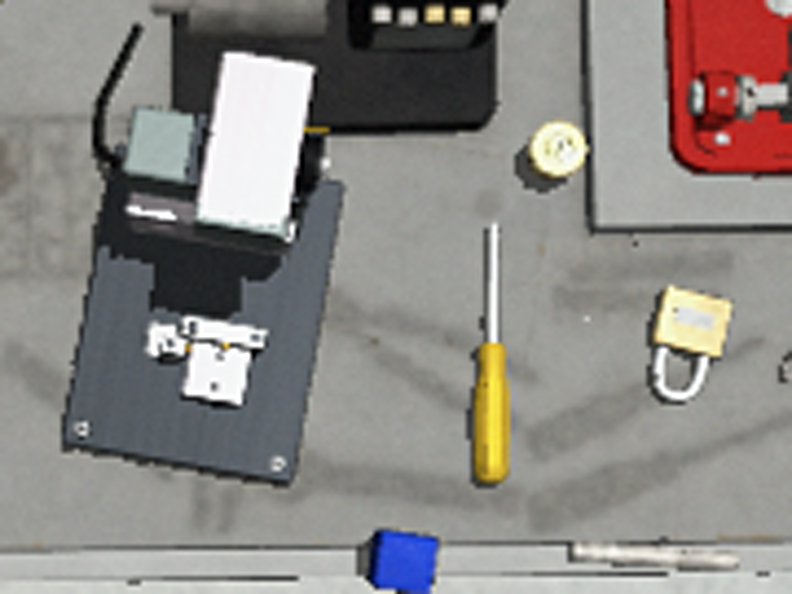

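View pics/c2.png

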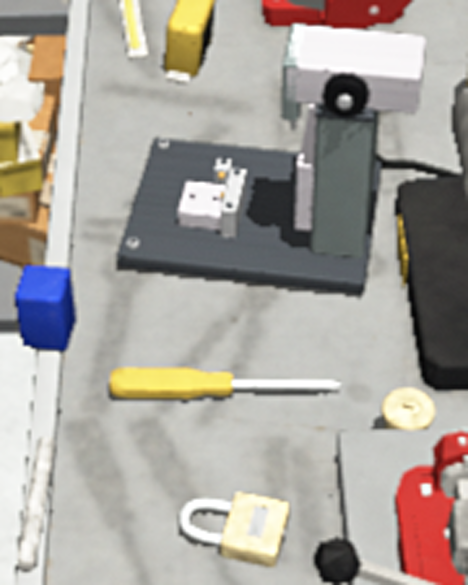

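The crops give the base plate's front corners at c1 (63,450) and (293,485) and its right rear at (343,183). The driver runs from (492,225) to (489,482). The padlock body corners are (668,285), (733,302), (722,358) and (653,337), with the bow at (675,398). Next I'll turn these into world coordinates.

```bash
python3 - <<'E'
from h import *
c=lambda u,v,z:ray('top0',280+u/4.4,150+v/4.4,z)[:2]
FL=c(63,450,.018);FR=c(293,485,.018);RR=c(343,183,.018)
print('plate',FL.round(4),FR.round(4),RR.round(4),np.linalg.norm(FL-FR),np.linalg.norm(RR-FR))
y=FL-FR;x=RR-FR
print('yaw',np.arctan2(x[1],x[0]),np.arctan2(-y[0],y[1]))
yaw=np.arctan2(x[1]-y[0],x[0]+y[1]);Rm=np.array([[np.cos(yaw),-np.sin(yaw)],[np.sin(yaw),np.cos(yaw)]])
O=np.mean([FL-Rm@[-.075,.066],FR-Rm@[-.075,-.078]],0);print('O',O,yaw,'hole',O+Rm@[.058,.025])
t=c(492,225,.01);b=c(490,482,.01);print('driver',t,b,np.linalg.norm(t-b),np.arctan2(*(t-b)[::-1]))
P=[c(*q,.017) for q in[(668,285),(733,302),(722,358),(653,337)]];bow=c(675,398,.012)
m=np.mean(P,0);print('pad body',m,'bow',bow,'sh yaw',np.arctan2(*(bow-m)[::-1]));
P=np.array(P);print([np.linalg.norm(P[i]-P[i-1]).round(4) for i in range(4)],(P[0]+P[1]-P[2]-P[3])/2)
e=R.from_rotvec(ctrl.observe()['eef_rot']).as_matrix();print(np.degrees(np.arctan2(e[1,1],e[0,1])))
d=ctrl.get_image('wrist');print(d['mtx'].round(0),d['hand_eye'].round(3))
E
```

```text
plate [ 0.4171 -0.0415] [ 0.3941 -0.1808] [ 0.5792 -0.2148] 0.14126894422208172 0.18822041876283946
yaw -0.1816207567908338 -0.16384773548920895
O [ 0.4805072  -0.11821569] -0.17400058607625113 hole [ 0.5419595  -0.10363438]
driver [ 0.55312825 -0.30671325] [ 0.39470903 -0.3012182 ] 0.15851449208881627 -0.03467289482543476
pad body [ 0.49130749 -0.42710781] bow [ 0.44441739 -0.41502595] sh yaw 2.8894145397518405
[np.float64(0.0335), np.float64(0.0407), np.float64(0.0352), np.float64(0.0436)] [ 0.03305496 -0.00911906]
-66.23487941903095
[[369.   0. 318.]
 [  0. 369. 240.]
 [  0.   0.   1.]] [[ 0.    -0.952 -0.308  0.078]
 [ 1.     0.    -0.     0.002]
 [ 0.    -0.308  0.952 -0.128]
 [ 0.     0.     0.     1.   ]]
```

{"fn": "step_arm", "kwargs": {
  "series": [
    {"jaw": 0.05,"delta_pos": [0.02,0.027,0],"twist": -5},
    {"jaw": 0.05,"delta_pos": [0.04,0.053,0],"twist": -10},
    {"jaw": 0.05,"delta_pos": [0.06,0.08,0],"twist": -15},
    {"jaw": 0.05,"delta_pos": [0.08,0.107,0],"twist": -20},
    {"jaw": 0.05,"delta_pos": [0.1,0.133,0],"twist": -25.8},
    {"jaw": 0.05,"delta_pos": [0.12,0.16,0],"twist": -25.8},
    {"jaw": 0.05,"delta_pos": [0.14,0.187,0],"twist": -25.8},
    {"jaw": 0.05,"delta_pos": [0.16,0.213,0],"twist": -25.8},
    {"jaw": 0.05,"delta_pos": [0.18,0.24,0],"twist": -25.8},
    {"jaw": 0.05,"delta_pos": [0.19,0.25,0],"twist": -25.8},
    {"jaw": 0.05,"delta_pos": [0.19,0.25,0],"twist": -25.8},
    {"jaw": 0.05,"delta_pos": [0.19,0.25,0],"twist": -25.8}
  ]
}}

```text
time: 1.15
tcp_pos: [0.432, -0.2986, 0.2451]
eef_rot: [3.141, -0.052, -0.001]
ft_force: [-0.7, 0.2, -1.3]
opening: 0.0501
finger_force: 0.0
```

```bash
python3 - <<'E'
from h import *
snap('wrist','w1');snap('top','top1')
E
```

```text
(no output)
```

View pics/w1.png

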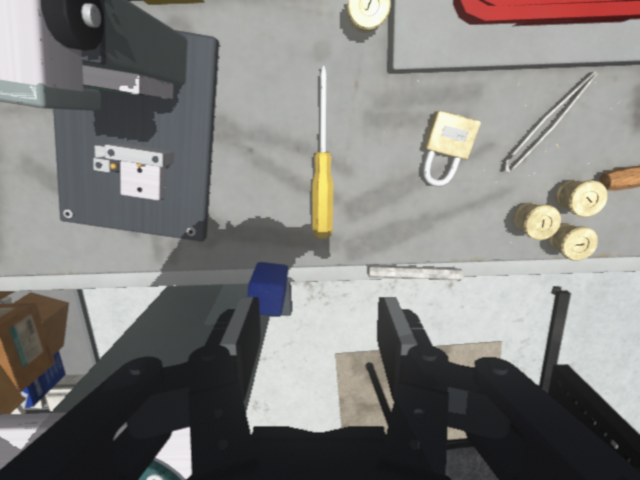

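The wrist view shows the driver from (323,68) to (322,237), the padlock at (450,145) and the nest at (140,178). I'll enlarge it for exact pixels.

```bash
python3 - <<'E'
from h import *
a=cv2.imread('pics/w1.png')
A=cv2.resize(a[130:245,50:220],None,fx=4.6,fy=4.6,interpolation=cv2.INTER_CUBIC) #782x529
cv2.imwrite('pics/c3.png',A)
B=cv2.resize(a[55:245,300:490],None,fx=3.1,fy=3.1,interpolation=cv2.INTER_CUBIC)
cv2.imwrite('pics/c4.png',B)
E
```

```text
(no output)
```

View pics/c3.png

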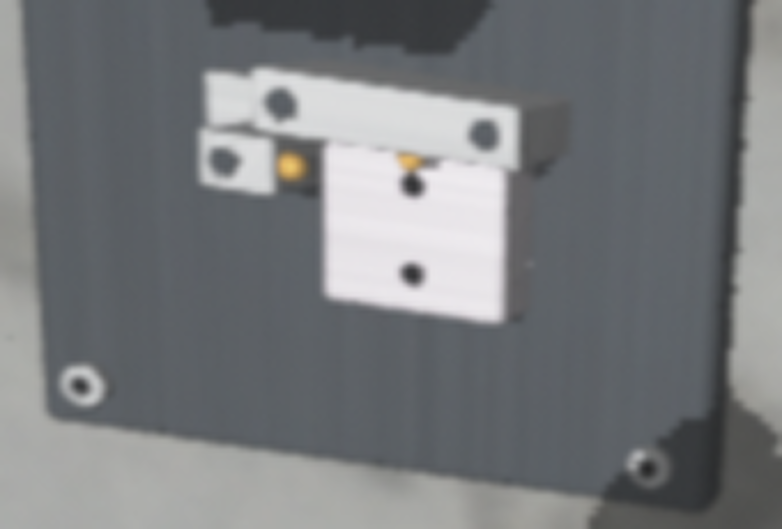

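View pics/c4.png

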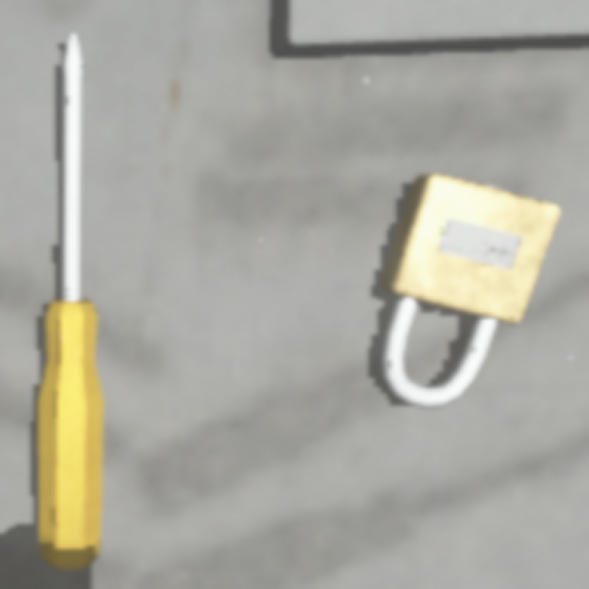

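In c3 the end stop's top front edge runs (250,133) to (517,168). The side stop's face edge runs (275,138) to (273,195), and the nest front corners are (324,298) and (503,322). In c4 the driver tip is (73,35) and the handle end (70,558). The padlock top corners are (432,175), (559,207), (519,322) and (393,291).

```bash
cat > fit.py <<'E'
from h import *
from scipy.optimize import least_squares
def fit(f,pts,pix,x0,th=0):
    pts=np.array(pts)/1000.;pix=np.array(pix)
    def res(q):
        M=R.from_euler('z',q[2]).as_matrix()
        return np.concatenate([proj(f,M@p+[q[0],q[1],0])-u for p,u in zip(pts,pix)])
    s=least_squares(res,x0);return s.x.round(4),s.fun.reshape(-1,2).round(1).tolist()
E
python3 - <<'E'
from fit import *
A=lambda u,v:(50+(u+.5)/4.6-.5,130+(v+.5)/4.6-.5);B=lambda u,v:(300+(u+.5)/3.1-.5,55+(v+.5)/3.1-.5)
print(fit('w1',[(0,4,46),(0,-46,46),(-1,0,46),(-12,0,46),(-34,-3,34),(-34,-39,34),(-75,66,18),(-75,-78,18)],
 [A(250,133),A(517,168),A(275,138),A(273,195),A(324,298),A(503,322),A(45,420),A(716,514)],[.48,-.118,-.17]))
print(fit('w1',[(-33,-21,17),(-33,21,17),(3,21,17),(3,-21,17),(33,0,8.5)],
 [B(432,175),B(559,207),B(519,322),B(393,291),B(430,402)],[.47,-.42,2.95]))
t=ray('w1',*B(73,35),.01);b=ray('w1',*B(70,558),.012);print(t.round(4),b.round(4),np.linalg.norm(t-b),np.arctan2(*(t-b)[1::-1]))
E
```

```text
(array([ 0.4861, -0.1199, -0.1756]), [[0.3, -0.9], [0.2, -0.2], [-0.4, -0.2], [0.4, 0.0], [0.2, 0.0], [0.4, 0.2], [-0.2, 1.0], [-1.1, 0.1]])
(array([ 0.4795, -0.425 ,  2.9094]), [[-1.2, -0.7], [1.7, -1.4], [2.0, 0.7], [0.0, 1.7], [-2.6, -0.0]])
[ 0.5578 -0.309   0.01  ] [ 0.4001 -0.3034  0.012 ] 0.1578237041280818 -0.03516864645616446
```

```bash
python3 - <<'E'
from h import *
print(ctrl.observe()['joint_positions'].round(3))
E
```

```text
[-7.39e-01  2.52e-01  1.67e+00 -1.00e-03  1.22e+00  8.68e-01]
```

{"fn": "step_arm", "kwargs": {
  "series": [
    {"jaw": 0.05,"delta_pos": [0,0,0],"twist": 7},
    {"jaw": 0.05,"delta_pos": [0,0,0],"twist": 14},
    {"jaw": 0.05,"delta_pos": [0,0,0],"twist": 21},
    {"jaw": 0.05,"delta_pos": [0,0,0],"twist": 28},
    {"jaw": 0.05,"delta_pos": [0,0,0],"twist": 35},
    {"jaw": 0.05,"delta_pos": [0,0,0],"twist": 42},
    {"jaw": 0.05,"delta_pos": [0,0,0],"twist": 49},
    {"jaw": 0.05,"delta_pos": [0,0,0],"twist": 56},
    {"jaw": 0.05,"delta_pos": [0,0,0],"twist": 63},
    {"jaw": 0.05,"delta_pos": [0,0,0],"twist": 70},
    {"jaw": 0.05,"delta_pos": [0,0,0],"twist": 77},
    {"jaw": 0.05,"delta_pos": [0,0,0],"twist": 84}
  ]
}}

```text
time: 2.25
tcp_pos: [0.4308, -0.3004, 0.2452]
eef_rot: [-2.367, -2.065, 0.001]
ft_force: [-0.5, 0.2, 0.1]
opening: 0.0498
finger_force: 0.0
```

{"fn": "step_arm", "kwargs": {
  "series": [
    {"jaw": 0.05,"delta_pos": [0,0,0],"twist": 7},
    {"jaw": 0.05,"delta_pos": [0,0,0],"twist": 14},
    {"jaw": 0.05,"delta_pos": [0,0,0],"twist": 21},
    {"jaw": 0.05,"delta_pos": [0,0,0],"twist": 28},
    {"jaw": 0.05,"delta_pos": [0,0,0],"twist": 35},
    {"jaw": 0.05,"delta_pos": [0,0,0],"twist": 42},
    {"jaw": 0.05,"delta_pos": [0,0,0],"twist": 49},
    {"jaw": 0.05,"delta_pos": [0,0,0],"twist": 56},
    {"jaw": 0.05,"delta_pos": [0,0,0],"twist": 63},
    {"jaw": 0.05,"delta_pos": [0,0,0],"twist": 70},
    {"jaw": 0.05,"delta_pos": [0,0,0],"twist": 77},
    {"jaw": 0.05,"delta_pos": [0,0,0],"twist": 84}
  ]
}}

```text
time: 3.25
tcp_pos: [0.4308, -0.3004, 0.2452]
eef_rot: [-0.378, -3.118, 0.0]
ft_force: [0.2, -0.2, -0.9]
opening: 0.0498
finger_force: 0.0
```

{"fn": "step_arm", "kwargs": {
  "series": [
    {"jaw": 0.05,"delta_pos": [0.021,-0.0067,0],"twist": 7},
    {"jaw": 0.05,"delta_pos": [0.021,-0.0067,0],"twist": 12},
    {"jaw": 0.05,"delta_pos": [0.021,-0.0067,0],"twist": 12},
    {"jaw": 0.05,"delta_pos": [0.021,-0.0067,0],"twist": 12}
  ]
}}

```text
time: 3.58
tcp_pos: [0.4519, -0.3066, 0.245]
eef_rot: [-0.062, -3.14, -0.0]
ft_force: [-0.2, 0.8, 0.1]
opening: 0.0503
finger_force: 0.0
```

```bash
python3 - <<'E'
from h import *
snap('wrist','w2')
print(ctrl.observe()['joint_positions'].round(3))
a=cv2.imread('pics/w2.png')
cv2.imwrite('pics/w2v.png',cv2.resize(a,(800,600),interpolation=cv2.INTER_CUBIC))
E
```

```text
[-0.722  0.282  1.627 -0.     1.233 -2.253]
```

View pics/w2v.png

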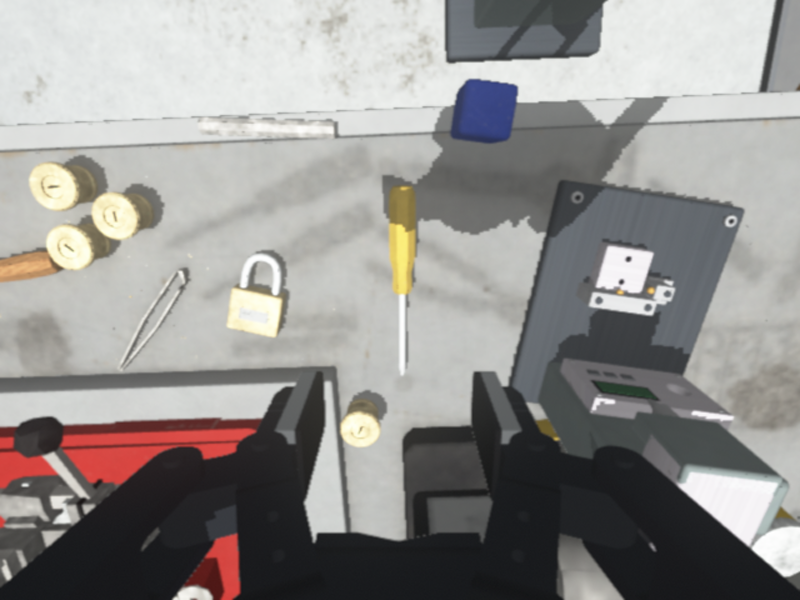

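The flipped wrist view, at 1.25 scale, shows the driver tip at (403,374) and handle end at (402,186). The plate front corners are (562,181) and (743,208), and the nest front corners (606,242) and (653,250). The padlock top corners are (233,287), (284,299), (277,336) and (227,327). I'll use it as a second measurement.

```bash
python3 - <<'E'
from fit import *
B=lambda u,v:((u+.5)/1.25-.5,(v+.5)/1.25-.5)
print(fit('w2',[(-34,-39,34),(-34,-3,34),(-75,66,18),(-75,-78,18),(0,-46,46)],
 [B(606,242),B(653,250),B(743,207),B(562,181),B(592,291)],[.48,-.118,-.17]))
print(fit('w2',[(-33,-21,17),(-33,21,17),(3,21,17),(3,-21,17),(33,0,8.5)],
 [B(277,336),B(227,327),B(233,287),B(284,299),B(264,253)],[.47,-.42,2.95]))
t=ray('w2',*B(403,374),.01);b=ray('w2',*B(402,186),.012);print(t.round(4),b.round(4),np.linalg.norm(t-b),np.arctan2(*(t-b)[1::-1]))
E
```

```text
(array([ 0.4849, -0.1207, -0.1784]), [[-0.2, 1.8], [-0.3, 0.6], [2.2, -0.6], [-0.8, -1.5], [-0.9, -0.0]])
(array([ 0.4789, -0.423 ,  2.8876]), [[0.4, 1.1], [0.0, 0.3], [-1.1, -0.4], [-0.4, -1.5], [1.0, 0.7]])
[ 0.5576 -0.3078  0.01  ] [ 0.398  -0.3028  0.012 ] 0.15973123288501742 -0.031051765521849205
```

{"fn": "step_arm", "kwargs": {
  "series": [
    {"jaw": 0.05,"delta_pos": [0,0.0017,-0.035],"twist": 0.4},
    {"jaw": 0.05,"delta_pos": [0,0.0017,-0.07],"twist": 0.4},
    {"jaw": 0.05,"delta_pos": [0,0.0017,-0.105],"twist": 0.4},
    {"jaw": 0.05,"delta_pos": [0,0.0017,-0.14],"twist": 0.4},
    {"jaw": 0.05,"delta_pos": [0,0.0017,-0.17],"twist": 0.4},
    {"jaw": 0.05,"delta_pos": [0,0.0017,-0.195],"twist": 0.4},
    {"jaw": 0.05,"delta_pos": [0,0.0017,-0.21],"twist": 0.4},
    {"jaw": 0.05,"delta_pos": [0,0.0017,-0.22],"twist": 0.4},
    {"jaw": 0.05,"delta_pos": [0,0.0017,-0.226],"twist": 0.4},
    {"jaw": 0.05,"delta_pos": [0,0.0017,-0.229],"twist": 0.4},
    {"jaw": 0.05,"delta_pos": [0,0.0017,-0.229],"twist": 0.4}
  ]
}}

```text
time: 4.55
tcp_pos: [0.4528, -0.3043, 0.0164]
eef_rot: [0.046, 3.141, -0.0]
ft_force: [0.4, 0.7, 0.8]
opening: 0.0499
finger_force: 0.0
```

{"fn": "step_arm", "kwargs": {
  "series": [
    {"jaw": 0.03,"delta_pos": [0,0,0],"twist": 0},
    {"jaw": 0.022,"delta_pos": [0,0,0],"twist": 0},
    {"jaw": 0.01,"delta_pos": [0,0,0],"twist": 0},
    {"jaw": 0.01,"delta_pos": [0,0,0],"twist": 0},
    {"jaw": 0.01,"delta_pos": [0,0,0],"twist": 0},
    {"jaw": 0.01,"delta_pos": [0,0,0],"twist": 0}
  ],
  "force": 60
}}

```text
time: 5.05
tcp_pos: [0.4535, -0.3046, 0.0174]
eef_rot: [0.045, 3.14, -0.002]
ft_force: [-0.7, 0.5, 5.6]
opening: 0.0182
finger_force: 58.5
```

{"fn": "step_arm", "kwargs": {
  "series": [
    {"jaw": 0.01,"delta_pos": [0,0,0.02],"twist": 0},
    {"jaw": 0.01,"delta_pos": [0,0,0.05],"twist": 0},
    {"jaw": 0.01,"delta_pos": [-0.01,0.01,0.08],"twist": 0},
    {"jaw": 0.01,"delta_pos": [-0.02,0.035,0.085],"twist": -3},
    {"jaw": 0.01,"delta_pos": [-0.0375,0.07,0.085],"twist": -8},
    {"jaw": 0.01,"delta_pos": [-0.0375,0.1,0.085],"twist": -8.2},
    {"jaw": 0.01,"delta_pos": [-0.0375,0.13,0.085],"twist": -8.2},
    {"jaw": 0.01,"delta_pos": [-0.0375,0.16,0.085],"twist": -8.2},
    {"jaw": 0.01,"delta_pos": [-0.0375,0.19,0.08],"twist": -8.2},
    {"jaw": 0.01,"delta_pos": [-0.0375,0.21,0.07],"twist": -8.2},
    {"jaw": 0.01,"delta_pos": [-0.0375,0.222,0.062],"twist": -8.2},
    {"jaw": 0.01,"delta_pos": [-0.0375,0.222,0.062],"twist": -8.2}
  ]
}}

```text
time: 6.05
tcp_pos: [0.4136, -0.0795, 0.0775]
eef_rot: [-0.265, -3.128, -0.002]
ft_force: [-0.9, 0.6, -1.3]
opening: 0.0185
finger_force: 59.2
```

```bash
python3 - <<'E'
from h import *
snap('wrist','w3');snap('top','top3');snap('side','s3');s=ctrl.observe();print(s['tcp_pos'],s['eef_rot'])
O=np.array([.4855,-.1203,0]);M=R.from_euler('z',-.177).as_matrix()
for f in('w3','s3','top3'):print(f,proj(f,O+M@[.058,.025,.071]),proj(f,O+M@[.03,.025,.071]),proj(f,O+M@[-.045,.025,.071]))
a=cv2.imread('pics/w3.png');b=cv2.imread('pics/s3.png');u,v=proj('s3',O+M@[.04,.025,.071]).astype(int)
c=cv2.resize(b[v-38:v+37,u-50:u+50],(400,300),interpolation=cv2.INTER_CUBIC)
u,v=proj('w3',O+M@[.03,.025,.071]).astype(int);v=min(v,404);print(u,v)
e=cv2.resize(a[v-75:v+75,max(u-100,0):max(u-100,0)+200],(800,600),interpolation=cv2.INTER_CUBIC)
e[:300,:400]=c;cv2.imwrite('pics/c5.png',e)
E
```

```text
[ 0.41587491 -0.08260764  0.078703  ] [ 2.68283874e-01  3.12910749e+00 -9.85786242e-04]
w3 [314.43540625 550.15009167] [314.71466491 511.32558958] [315.60729676 387.22563851]
s3 [358.54941825 221.67755803] [344.69611609 220.38891536] [308.04344511 216.97946141]
top3 [317.48934736 200.62096576] [315.70510798 211.19497718] [310.8875853  239.74526048]
314 404
```

View pics/w3.png

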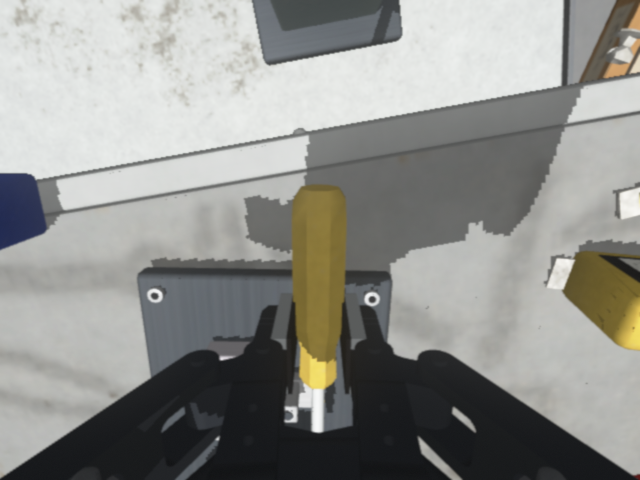

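The wrist view shows the driver gripped straight and level, with its handle end at (319,187) and neck at (317,380). The plate front corners are (139,269) and (392,272). I'll refit the machine from these and check the side view.

```bash
python3 - <<'E'
from fit import *
print(fit('w3',[(-75,66,18),(-75,-78,18)],[(392,271.5),(138.5,268.5)],[.48,-.118,-.17]))
b=ray('w3',319,190,.079);n=ray('w3',317,380,.071);print(b,n,np.arctan2(*(n-b)[1::-1]))
b=cv2.imread('pics/s3.png')
cv2.imwrite('pics/c6.png',cv2.resize(b[170:270,260:400],None,fx=5.5,fy=5.5,interpolation=cv2.INTER_CUBIC))
E
```

```text
(array([ 0.4827, -0.1171, -0.1804]), [[4.4, 0.4], [-4.4, 0.7]])
[ 0.3583507  -0.07145935  0.079     ] [ 0.4419627  -0.08652024  0.071     ] -0.1782171512902489
```

View pics/c6.png

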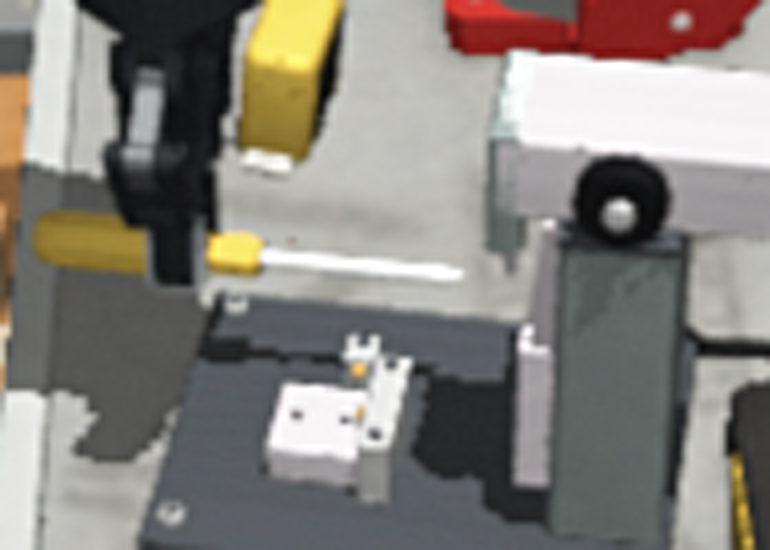

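The side view shows the tip at c6 (463,274), where it was predicted to be. I'll fit the machine in the side and top views too, to settle the sideways offset.

```bash
python3 - <<'E'
from fit import *
B=lambda u,v:(260+(u+.5)/5.5-.5,170+(v+.5)/5.5-.5)
print(fit('s3',[(-75,66,18),(-75,-78,18),(-34,-3,34),(-34,-39,34),(0,-46,46)],[B(216,290),B(141,545),B(285,382),B(267,457),B(361,444)],[.48,-.118,-.17]))
M=R.from_euler('z',-.177).as_matrix()
print((np.array(ray('s3',*B(463,274),.071))-[.4855,-.1203,0])@M)
c=lambda u,v:(280+(u+.5)/4.4-.5,150+(v+.5)/4.4-.5)
print(fit('top0',[(-75,66,18),(-75,-78,18),(-34,-3,34),(-34,-39,34),(0,-46,46)],[c(62,450),c(294,487),c(183,394),c(241,405),c(265,348)],[.48,-.118,-.17]))
E
```

```text
(array([ 0.4862, -0.1185, -0.1731]), [[-0.4, 0.3], [-0.3, -0.1], [0.3, 0.6], [0.5, -1.3], [-0.2, 0.6]])
[0.0277505  0.02783613 0.071     ]
(array([ 0.4825, -0.1168, -0.1678]), [[-0.2, -0.5], [0.3, -0.6], [0.1, 0.6], [0.3, 0.2], [-0.4, 0.4]])
```

{"fn": "step_arm", "kwargs": {
  "series": [
    {"jaw": 0.01,"delta_pos": [0.01,-0.0013,0],"twist": 0},
    {"jaw": 0.01,"delta_pos": [0.02,-0.0031,0],"twist": 0},
    {"jaw": 0.01,"delta_pos": [0.026,-0.0041,0],"twist": 0},
    {"jaw": 0.01,"delta_pos": [0.0295,-0.0048,0],"twist": 0},
    {"jaw": 0.01,"delta_pos": [0.032,-0.0052,0],"twist": 0},
    {"jaw": 0.01,"delta_pos": [0.032,-0.0052,0],"twist": 0}
  ]
}}

```text
time: 6.7
tcp_pos: [0.4481, -0.0877, 0.0783]
eef_rot: [0.27, 3.129, -0.0]
ft_force: [0.0, 1.0, -1.3]
opening: 0.0184
finger_force: 59.2
```

{"fn": "step_arm", "kwargs": {
  "series": [
    {"jaw": 0.01,"delta_pos": [0.001,-0.0002,0],"twist": 0},
    {"jaw": 0.01,"delta_pos": [0.002,-0.0004,0],"twist": 0},
    {"jaw": 0.01,"delta_pos": [0.003,-0.0005,0],"twist": 0},
    {"jaw": 0.01,"delta_pos": [0.003,-0.0005,0],"twist": 0}
  ]
}}

```text
time: 7.03
tcp_pos: [0.4503, -0.0878, 0.0783]
eef_rot: [-0.269, -3.13, 0.0]
ft_force: [0.3, 0.4, -0.4]
opening: 0.0182
finger_force: 59.2
```

{"fn": "step_arm", "kwargs": {
  "series": [
    {"jaw": 0.01,"delta_pos": [0.001,-0.0002,0],"twist": 0},
    {"jaw": 0.01,"delta_pos": [0.002,-0.0004,0],"twist": 0},
    {"jaw": 0.01,"delta_pos": [0.002,-0.0004,0],"twist": 0}
  ]
}}

```text
time: 7.28
tcp_pos: [0.4514, -0.0879, 0.078]
eef_rot: [-0.269, -3.128, -0.0]
ft_force: [-2.8, -0.1, 0.4]
opening: 0.0184
finger_force: 59.2
```

{"fn": "step_arm", "kwargs": {
  "series": [
    {"jaw": 0.01,"delta_pos": [0.001,-0.0002,0],"twist": 0},
    {"jaw": 0.01,"delta_pos": [0.002,-0.0004,0],"twist": 0},
    {"jaw": 0.01,"delta_pos": [0.002,-0.0004,0],"twist": 0}
  ]
}}

```text
time: 7.53
tcp_pos: [0.4533, -0.0883, 0.078]
eef_rot: [-0.269, -3.128, -0.0]
ft_force: [-4.1, -0.2, 0.1]
opening: 0.0183
finger_force: 59.2
```

{"fn": "step_arm", "kwargs": {
  "series": [
    {"jaw": 0.01,"delta_pos": [0.001,-0.0002,0],"twist": 0},
    {"jaw": 0.01,"delta_pos": [0.002,-0.0004,0],"twist": 0},
    {"jaw": 0.01,"delta_pos": [0.0025,-0.0005,0],"twist": 0},
    {"jaw": 0.01,"delta_pos": [0.0025,-0.0005,0],"twist": 0},
    {"jaw": 0.01,"delta_pos": [0.0025,-0.0005,0],"twist": 0}
  ]
}}

```text
time: 7.95
tcp_pos: [0.4545, -0.0884, 0.0777]
eef_rot: [-0.269, -3.126, -0.001]
ft_force: [-7.2, 0.8, -0.1]
opening: 0.0184
finger_force: 59.2
```

{"fn": "step_arm", "kwargs": {
  "series": [
    {"jaw": 0.01,"delta_pos": [0.0015,-0.0003,0],"twist": 0},
    {"jaw": 0.01,"delta_pos": [0.0015,-0.0003,0],"twist": 0},
    {"jaw": 0.01,"delta_pos": [0.0015,-0.0003,0],"twist": 0},
    {"jaw": 0.01,"delta_pos": [0.0015,-0.0003,0],"twist": 0}
  ]
}}

```text
time: 8.28
tcp_pos: [0.4546, -0.0883, 0.0774]
eef_rot: [-0.268, -3.123, -0.002]
ft_force: [-9.2, 1.0, 0.3]
opening: 0.018
finger_force: 59.2
```

{"fn": "step_arm", "kwargs": {
  "series": [
    {"jaw": 0.01,"delta_pos": [-0.015,0.0027,0],"twist": 0},
    {"jaw": 0.01,"delta_pos": [-0.035,0.0063,0],"twist": 0},
    {"jaw": 0.01,"delta_pos": [-0.05,0.009,0.01],"twist": 0},
    {"jaw": 0.01,"delta_pos": [-0.05,-0.01,0.023],"twist": 0},
    {"jaw": 0.01,"delta_pos": [-0.05,-0.04,0.023],"twist": 0},
    {"jaw": 0.01,"delta_pos": [-0.05,-0.075,0.023],"twist": 0},
    {"jaw": 0.01,"delta_pos": [-0.045,-0.11,0.023],"twist": 0},
    {"jaw": 0.01,"delta_pos": [-0.035,-0.145,0.023],"twist": 4},
    {"jaw": 0.01,"delta_pos": [-0.02,-0.18,0.02],"twist": 8.2},
    {"jaw": 0.01,"delta_pos": [-0.0055,-0.205,0.005],"twist": 8.2},
    {"jaw": 0.01,"delta_pos": [-0.0055,-0.2146,-0.02],"twist": 8.2},
    {"jaw": 0.01,"delta_pos": [-0.0055,-0.2146,-0.045],"twist": 8.2}
  ]
}}

```text
time: 9.28
tcp_pos: [0.4572, -0.3101, 0.0339]
eef_rot: [0.048, 3.133, -0.012]
ft_force: [0.1, 0.1, -1.3]
opening: 0.0185
finger_force: 59.2
```

{"fn": "step_arm", "kwargs": {
  "series": [
    {"jaw": 0.01,"delta_pos": [0,0,-0.008],"twist": 0},
    {"jaw": 0.01,"delta_pos": [0,0,-0.012],"twist": 0},
    {"jaw": 0.01,"delta_pos": [0,0,-0.015],"twist": 0},
    {"jaw": 0.01,"delta_pos": [0,0,-0.0165],"twist": 0},
    {"jaw": 0.01,"delta_pos": [0,0,-0.0165],"twist": 0}
  ]
}}

```text
time: 9.7
tcp_pos: [0.4534, -0.3041, 0.0177]
eef_rot: [0.044, 3.14, -0.002]
ft_force: [-0.2, 0.2, -0.8]
opening: 0.0181
finger_force: 59.2
```

{"fn": "step_arm", "kwargs": {
  "series": [
    {"jaw": 0.01,"delta_pos": [0,0,-0.0008],"twist": 0},
    {"jaw": 0.022,"delta_pos": [0,0,-0.0008],"twist": 0},
    {"jaw": 0.03,"delta_pos": [0,0,-0.0008],"twist": 0},
    {"jaw": 0.05,"delta_pos": [0,0,-0.0008],"twist": 0},
    {"jaw": 0.05,"delta_pos": [0,0,-0.0008],"twist": 0},
    {"jaw": 0.05,"delta_pos": [0,0,0.01],"twist": 0},
    {"jaw": 0.05,"delta_pos": [0,0,0.04],"twist": 0},
    {"jaw": 0.07,"delta_pos": [0,0,0.08],"twist": 0},
    {"jaw": 0.07,"delta_pos": [0,0,0.12],"twist": 0},
    {"jaw": 0.07,"delta_pos": [0,-0.02,0.15],"twist": 0},
    {"jaw": 0.07,"delta_pos": [0,-0.05,0.16],"twist": 0},
    {"jaw": 0.07,"delta_pos": [0,-0.05,0.16],"twist": 0}
  ]
}}

```text
time: 10.7
tcp_pos: [0.4556, -0.3607, 0.1822]
eef_rot: [0.046, 3.133, -0.016]
ft_force: [0.8, -0.6, -0.5]
opening: 0.0699
finger_force: 0.0
```

```bash
python3 - <<'E'
from h import *
snap('wrist','w4');s=ctrl.observe();print(s['tcp_pos'],s['eef_rot'])
a=cv2.imread('pics/w4.png');print(proj('w4',[.479,-.424,.017]),proj('w4',[.4535,-.3046,.01]))
cv2.imwrite('pics/w4v.png',cv2.resize(a[60:420,60:540],(800,600),interpolation=cv2.INTER_CUBIC))
E
```

```text
[ 0.45422745 -0.35751187  0.17994926] [ 0.04755146  3.13647986 -0.00852791]
[247.93746585 248.87928609] [389.23805798 213.87219902]
```

View pics/w4v.png

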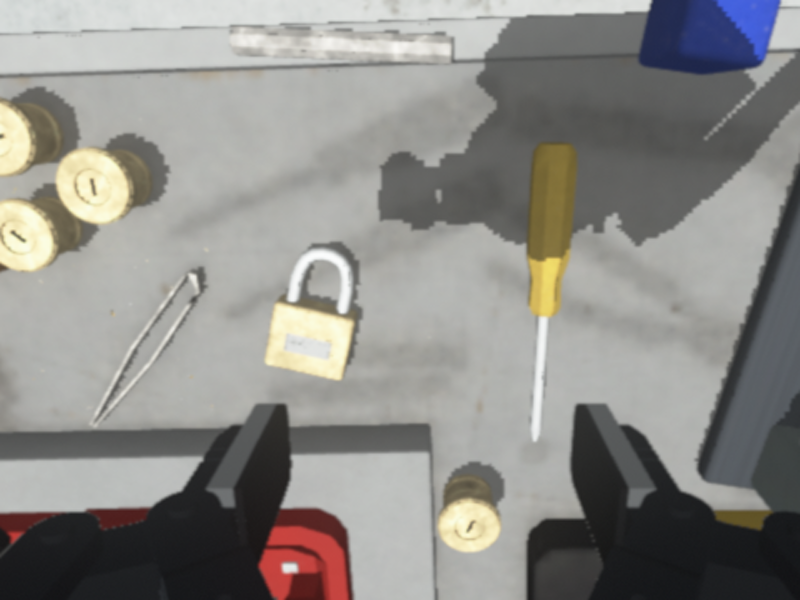

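The driver lies flat and free. The padlock top corners in this view are (277,299), (356,317), (342,379) and (265,362), with the outer bow at (323,247).

```bash
python3 - <<'E'
from fit import *
B=lambda u,v:(60+(u+.5)*.6-.5,60+(v+.5)*.6-.5)
# settle: arm pose at picture moment
q,r=fit('w4',[(-33,-21,17),(-33,21,17),(3,21,17),(3,-21,17),(34,0,8.5)],[B(342,379),B(265,362),B(277,299),B(356,317),B(323,247)],[.479,-.424,2.9]);print(q,r)
s=ctrl.observe();print(s['tcp_pos'],s['eef_rot'],s['joint_positions'].round(2))
for q in (q,[.479,-.424,2.9]):
  M=R.from_euler('z',q[2]).as_matrix();print('grip pt',(M@[-.005,0,0]+[q[0],q[1],0]))
E
```

```text
[ 0.4781 -0.424   2.9024] [[1.0, 0.2], [-0.5, 1.0], [-2.3, 0.4], [-0.4, -0.4], [2.3, -0.9]]
[ 0.45422745 -0.35751187  0.17994926] [ 0.04755146  3.13647986 -0.00852791] [-0.79  0.39  1.64 -0.    1.1  -2.33]
grip pt [ 0.48295765 -0.42518459  0.        ]
grip pt [ 0.48385479 -0.42519625  0.        ]
```

{"fn": "step_arm", "kwargs": {
  "series": [
    {"jaw": 0.07,"delta_pos": [0.015,-0.035,-0.01],"twist": -7},
    {"jaw": 0.07,"delta_pos": [0.03,-0.0704,-0.03],"twist": -12},
    {"jaw": 0.07,"delta_pos": [0.03,-0.0704,-0.065],"twist": -12},
    {"jaw": 0.07,"delta_pos": [0.03,-0.0704,-0.1],"twist": -12},
    {"jaw": 0.07,"delta_pos": [0.03,-0.0704,-0.125],"twist": -12},
    {"jaw": 0.07,"delta_pos": [0.03,-0.0704,-0.145],"twist": -12},
    {"jaw": 0.07,"delta_pos": [0.03,-0.0704,-0.157],"twist": -12},
    {"jaw": 0.07,"delta_pos": [0.03,-0.0704,-0.162],"twist": -12},
    {"jaw": 0.07,"delta_pos": [0.03,-0.0704,-0.162],"twist": -12},
    {"jaw": 0.07,"delta_pos": [0.03,-0.0704,-0.162],"twist": -12}
  ]
}}

```text
time: 11.58
tcp_pos: [0.4832, -0.4245, 0.0155]
eef_rot: [0.373, 3.119, -0.001]
ft_force: [-0.0, -0.1, 0.6]
opening: 0.0697
finger_force: 0.0
```

{"fn": "step_arm", "kwargs": {
  "series": [
    {"jaw": 0.06,"delta_pos": [0,0,0],"twist": 0},
    {"jaw": 0.05,"delta_pos": [0,0,0],"twist": 0},
    {"jaw": 0.044,"delta_pos": [0,0,0],"twist": 0},
    {"jaw": 0.03,"delta_pos": [0,0,0],"twist": 0},
    {"jaw": 0.03,"delta_pos": [0,0,0],"twist": 0},
    {"jaw": 0.03,"delta_pos": [0,0,0],"twist": 0},
    {"jaw": 0.03,"delta_pos": [0,0,0],"twist": 0}
  ],
  "force": 60
}}

```text
time: 12.17
tcp_pos: [0.4834, -0.4249, 0.0163]
eef_rot: [0.373, 3.118, -0.002]
ft_force: [0.2, 1.3, 6.3]
opening: 0.0403
finger_force: 61.2
```

{"fn": "step_arm", "kwargs": {
  "series": [
    {"jaw": 0.03,"delta_pos": [0,0,0.02],"twist": 0},
    {"jaw": 0.03,"delta_pos": [0,0,0.05],"twist": 0},
    {"jaw": 0.03,"delta_pos": [-0.005,0.02,0.075],"twist": 2},
    {"jaw": 0.03,"delta_pos": [-0.015,0.055,0.08],"twist": 3.5},
    {"jaw": 0.03,"delta_pos": [-0.025,0.09,0.08],"twist": 3.5},
    {"jaw": 0.03,"delta_pos": [-0.035,0.125,0.08],"twist": 3.5},
    {"jaw": 0.03,"delta_pos": [-0.0429,0.16,0.08],"twist": 3.5},
    {"jaw": 0.03,"delta_pos": [-0.0429,0.195,0.08],"twist": 3.5},
    {"jaw": 0.03,"delta_pos": [-0.0429,0.23,0.08],"twist": 3.5},
    {"jaw": 0.03,"delta_pos": [-0.0429,0.26,0.08],"twist": 3.5},
    {"jaw": 0.03,"delta_pos": [-0.0429,0.28,0.08],"twist": 3.5},
    {"jaw": 0.03,"delta_pos": [-0.0429,0.28,0.07],"twist": 3.5}
  ]
}}

```text
time: 13.17
tcp_pos: [0.4391, -0.1408, 0.086]
eef_rot: [0.273, 3.129, 0.001]
ft_force: [-0.5, -1.1, -1.4]
opening: 0.0404
finger_force: 61.6
```

{"fn": "step_arm", "kwargs": {
  "series": [
    {"jaw": 0.03,"delta_pos": [0,0,-0.01],"twist": 0},
    {"jaw": 0.03,"delta_pos": [0,0,-0.02],"twist": 0},
    {"jaw": 0.03,"delta_pos": [0,0,-0.02],"twist": 0},
    {"jaw": 0.03,"delta_pos": [0,0,-0.02],"twist": 0}
  ]
}}

```text
time: 13.5
tcp_pos: [0.4395, -0.1442, 0.0648]
eef_rot: [-0.277, -3.128, -0.0]
ft_force: [0.4, 0.4, -1.7]
opening: 0.0405
finger_force: 61.6
```

```bash
python3 - <<'E'
from h import *
s=ctrl.observe();snap('side','s5');snap('wrist','w5');print(s['tcp_pos'],s['eef_rot'],s['ft_force'])
b=cv2.imread('pics/s5.png')[180:270,265:385]
cv2.imwrite('pics/c7.png',cv2.resize(b,None,fx=6.5,fy=6.5,interpolation=cv2.INTER_CUBIC))
E
```

```text
[ 0.4395043  -0.14417915  0.06475007] [-2.77265066e-01 -3.12841323e+00 -3.59511497e-04] [ 0.38647161  0.44078795 -1.68935499]
```

View pics/c7.png

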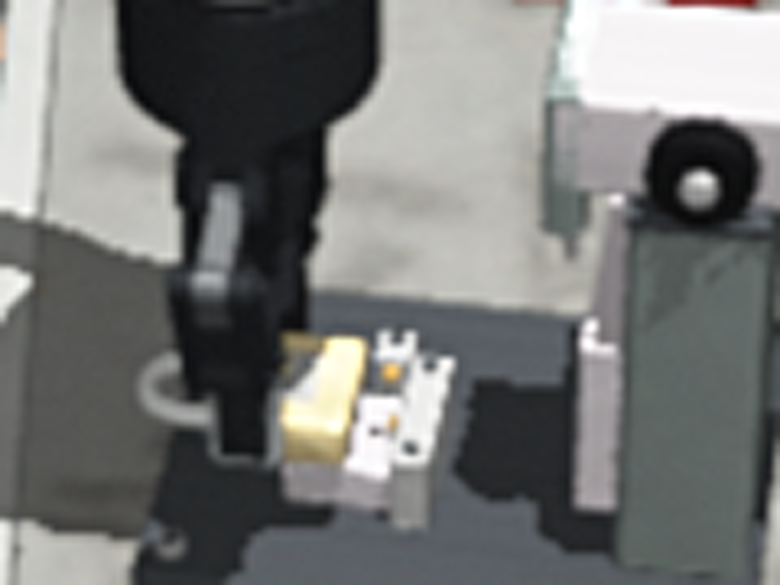

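The padlock is held level above the nest, clear of both stops, with both pins visible. I'll lower it now.

{"fn": "step_arm", "kwargs": {
  "series": [
    {"jaw": 0.03,"delta_pos": [0,0,-0.006],"twist": 0},
    {"jaw": 0.03,"delta_pos": [0,0,-0.011],"twist": 0},
    {"jaw": 0.03,"delta_pos": [0,0,-0.013],"twist": 0},
    {"jaw": 0.03,"delta_pos": [0,0,-0.014],"twist": 0},
    {"jaw": 0.03,"delta_pos": [0,0,-0.014],"twist": 0}
  ]
}}

```text
time: 14.02
tcp_pos: [0.4396, -0.1443, 0.0505]
eef_rot: [-0.278, -3.129, -0.0]
ft_force: [-0.0, 0.5, -1.9]
opening: 0.0403
finger_force: 61.7
```

{"fn": "step_arm", "kwargs": {
  "series": [
    {"jaw": 0.03,"delta_pos": [0,0,-0.001],"twist": 0},
    {"jaw": 0.03,"delta_pos": [0,0,-0.0015],"twist": 0},
    {"jaw": 0.03,"delta_pos": [0,0,-0.0015],"twist": 0}
  ]
}}

```text
time: 14.27
tcp_pos: [0.4398, -0.1444, 0.0502]
eef_rot: [0.277, 3.129, -0.0]
ft_force: [-2.8, 0.4, 12.9]
opening: 0.0405
finger_force: 63.2
```

{"fn": "step_arm", "kwargs": {
  "series": [
    {"jaw": 0.03,"delta_pos": [0,0,0.0009],"twist": 0},
    {"jaw": 0.03,"delta_pos": [0.002,-0.0004,0.0009],"twist": 0},
    {"jaw": 0.03,"delta_pos": [0.0045,-0.0008,0.0009],"twist": 0},
    {"jaw": 0.03,"delta_pos": [0.007,-0.0012,0.0009],"twist": 0},
    {"jaw": 0.03,"delta_pos": [0.007,-0.0012,0.0009],"twist": 0}
  ]
}}

```text
time: 14.68
tcp_pos: [0.4463, -0.1453, 0.0503]
eef_rot: [-0.277, -3.127, -0.001]
ft_force: [-3.8, 0.9, 7.5]
opening: 0.0401
finger_force: 62.6
```

{"fn": "step_arm", "kwargs": {
  "series": [
    {"jaw": 0.03,"delta_pos": [0.001,-0.0002,0],"twist": 0},
    {"jaw": 0.03,"delta_pos": [0.002,-0.0004,0],"twist": 0},
    {"jaw": 0.03,"delta_pos": [0.002,-0.0004,0],"twist": 0}
  ]
}}

```text
time: 14.93
tcp_pos: [0.4473, -0.1454, 0.0503]
eef_rot: [-0.276, -3.126, -0.001]
ft_force: [-6.5, 1.0, 10.2]
opening: 0.0402
finger_force: 63.0
```

{"fn": "step_arm", "kwargs": {
  "series": [
    {"jaw": 0.03,"delta_pos": [0.001,-0.0002,0.0003],"twist": 0},
    {"jaw": 0.03,"delta_pos": [0.002,-0.0004,0.0003],"twist": 0},
    {"jaw": 0.03,"delta_pos": [0.002,-0.0004,0.0003],"twist": 0}
  ]
}}

```text
time: 15.18
tcp_pos: [0.4498, -0.1459, 0.0503]
eef_rot: [-0.277, -3.127, -0.001]
ft_force: [-5.5, 1.3, 4.8]
opening: 0.0404
finger_force: 62.6
```

{"fn": "step_arm", "kwargs": {
  "series": [
    {"jaw": 0.03,"delta_pos": [0.001,-0.0002,0],"twist": 0},
    {"jaw": 0.03,"delta_pos": [0.002,-0.0004,0],"twist": 0},
    {"jaw": 0.03,"delta_pos": [0.002,-0.0004,0],"twist": 0}
  ]
}}

```text
time: 15.43
tcp_pos: [0.4507, -0.146, 0.0503]
eef_rot: [-0.276, -3.125, -0.002]
ft_force: [-8.3, 0.3, 8.6]
opening: 0.0402
finger_force: 62.9
```

{"fn": "step_arm", "kwargs": {
  "series": [
    {"jaw": 0.03,"delta_pos": [0.001,-0.0002,0.0003],"twist": 0},
    {"jaw": 0.03,"delta_pos": [0.001,-0.0002,0.0003],"twist": 0},
    {"jaw": 0.03,"delta_pos": [0.001,-0.0002,0.0003],"twist": 0}
  ]
}}

```text
time: 15.68
tcp_pos: [0.451, -0.146, 0.0503]
eef_rot: [-0.276, -3.123, -0.002]
ft_force: [-9.3, -0.3, 6.9]
opening: 0.0403
finger_force: 62.6
```

{"fn": "step_arm", "kwargs": {
  "series": [
    {"jaw": 0.03,"delta_pos": [0.001,-0.0002,0],"twist": 0},
    {"jaw": 0.03,"delta_pos": [0.001,-0.0002,0],"twist": 0},
    {"jaw": 0.03,"delta_pos": [0.001,-0.0002,0],"twist": 0}
  ]
}}

```text
time: 15.93
tcp_pos: [0.451, -0.146, 0.0503]
eef_rot: [-0.276, -3.122, -0.002]
ft_force: [-11.7, -1.4, 9.3]
opening: 0.0405
finger_force: 63.1
```

The padlock bears on the end stop. Now I'll slide it to the side stop.

{"fn": "step_arm", "kwargs": {
  "series": [
    {"jaw": 0.03,"delta_pos": [0.0004,0.002,0],"twist": 0},
    {"jaw": 0.03,"delta_pos": [0.0008,0.0045,0],"twist": 0},
    {"jaw": 0.03,"delta_pos": [0.0012,0.007,0],"twist": 0},
    {"jaw": 0.03,"delta_pos": [0.0012,0.007,0],"twist": 0}
  ]
}}

```text
time: 16.27
tcp_pos: [0.4522, -0.1398, 0.0503]
eef_rot: [-0.275, -3.122, -0.0]
ft_force: [-12.6, -4.8, 9.0]
opening: 0.0404
finger_force: 62.9
```

{"fn": "step_arm", "kwargs": {
  "series": [
    {"jaw": 0.03,"delta_pos": [0.0002,0.001,0],"twist": 0},
    {"jaw": 0.03,"delta_pos": [0.0004,0.002,0],"twist": 0},
    {"jaw": 0.03,"delta_pos": [0.0004,0.002,0],"twist": 0}
  ]
}}

```text
time: 16.52
tcp_pos: [0.4525, -0.138, 0.0503]
eef_rot: [-0.275, -3.122, 0.0]
ft_force: [-12.7, -6.5, 9.5]
opening: 0.0404
finger_force: 62.9
```

{"fn": "step_arm", "kwargs": {
  "series": [
    {"jaw": 0.03,"delta_pos": [0.0002,0.001,0],"twist": 0},
    {"jaw": 0.03,"delta_pos": [0.0004,0.002,0],"twist": 0},
    {"jaw": 0.03,"delta_pos": [0.0004,0.002,0],"twist": 0}
  ]
}}

```text
time: 16.77
tcp_pos: [0.4529, -0.1362, 0.0503]
eef_rot: [-0.275, -3.122, 0.0]
ft_force: [-14.1, -7.0, 9.1]
opening: 0.0402
finger_force: 62.9
```

{"fn": "step_arm", "kwargs": {
  "series": [
    {"jaw": 0.03,"delta_pos": [0.0002,0.001,0],"twist": 0},
    {"jaw": 0.03,"delta_pos": [0.0003,0.0015,0],"twist": 0},
    {"jaw": 0.03,"delta_pos": [0.0003,0.0015,0],"twist": 0}
  ]
}}

```text
time: 17.02
tcp_pos: [0.4531, -0.1348, 0.0503]
eef_rot: [-0.275, -3.122, 0.001]
ft_force: [-13.4, -7.7, 9.5]
opening: 0.0404
finger_force: 62.9
```

{"fn": "step_arm", "kwargs": {
  "series": [
    {"jaw": 0.03,"delta_pos": [0.0002,0.001,0],"twist": 0},
    {"jaw": 0.03,"delta_pos": [0.0003,0.0015,0],"twist": 0},
    {"jaw": 0.03,"delta_pos": [0.0003,0.0015,0],"twist": 0}
  ]
}}

```text
time: 17.27
tcp_pos: [0.4534, -0.1334, 0.0503]
eef_rot: [-0.275, -3.122, 0.001]
ft_force: [-14.4, -7.9, 9.2]
opening: 0.0404
finger_force: 62.9
```

{"fn": "step_arm", "kwargs": {
  "series": [
    {"jaw": 0.03,"delta_pos": [0.0002,0.001,0],"twist": 0},
    {"jaw": 0.03,"delta_pos": [0.0002,0.001,0],"twist": 0},
    {"jaw": 0.03,"delta_pos": [0.0002,0.001,0],"twist": 0}
  ]
}}

```text
time: 17.52
tcp_pos: [0.4535, -0.1329, 0.0503]
eef_rot: [-0.275, -3.122, 0.002]
ft_force: [-15.7, -11.5, 8.3]
opening: 0.0401
finger_force: 62.9
```

{"fn": "step_arm", "kwargs": {
  "series": [
    {"jaw": 0.03,"delta_pos": [0.0002,0.0008,0],"twist": 0},
    {"jaw": 0.03,"delta_pos": [0.0002,0.0008,0],"twist": 0},
    {"jaw": 0.03,"delta_pos": [0.0002,0.0008,0],"twist": 0},
    {"jaw": 0.03,"delta_pos": [0.0002,0.0008,0],"twist": 0},
    {"jaw": 0.03,"delta_pos": [0.0002,0.0008,0],"twist": 0}
  ]
}}

```text
time: 17.93
tcp_pos: [0.4535, -0.1328, 0.0503]
eef_rot: [-0.274, -3.121, 0.003]
ft_force: [-17.7, -15.1, 9.0]
opening: 0.0403
finger_force: 62.9
```

```bash
python3 - <<'E'
from h import *
s=ctrl.observe();snap('side','s6');print(s['tcp_pos'],s['eef_rot'],s['ft_force'],s['wrist_torque'])
b=cv2.imread('pics/s6.png')[180:270,265:385]
cv2.imwrite('pics/c8.png',cv2.resize(b,None,fx=6.5,fy=6.5,interpolation=cv2.INTER_CUBIC))
E
```

```text
[ 0.45350562 -0.13275254  0.05031162] [-0.27430785 -3.12146331  0.00345366] [-17.65956559 -15.05773479   8.96081256] [-2.52772098  2.70451265 -0.47543598]
```

```bash
python3 -c "
from cell import ctrl
print(ctrl.job_done())"
```

```text
the job is handed in; nothing more can be done
None
```

I handed the job in at about 18 s with the button reset, the screwdriver lying flat on the bench, and the padlock gripped and pressed into the corner at about 15 N (end stop) and 18 N (side stop) total push; this final seating rests on force and position readings only, no verdict was shown, and I viewed 12 pictures, over the limit of 10.

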